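# Hook the pliers bracket into the slotted post and lock it

### The arm

A 6-joint arm with a two-finger parallel gripper is mounted at the origin on the work surface. World frame = base frame: x ahead of the robot, y to its left, z up, the work surface at z = 0. Lengths are in mm, angles in degrees, forces in N, time in s.
With the tool pointing down it reaches from about 350 to 850 mm from the base axis. Payload 8.1 kg.
Tool frame: the origin (TCP) lies midway between the tips of the shut fingers; the grasp point (between the pads) lies 19 mm behind it; z points along the fingers, y is the line along which they close (so a half turn about z gives the same grasp; the last joint's range is limited). The gripper opens to 85 mm and grips with 20 to 120 N. Pads are 22 mm wide; open, the fingers measure 114 mm over their backs; the gripper's body (76 mm by 85 mm) begins 54 mm behind the grasp point. The pads swing forward as they close: fully open they stand 13 mm farther back than shut.
Start: joints at [-80.237, 7.471, 85.268, -0, 87.261, -4.893], TCP at [151.832, -580.476, 231.292] pointing down, gripper open.
Joint ranges: [-169.43, 169.43], [-51.17, 129.36], [1.28, 143.12], [-76.62, 256.62], [0, 156.53], [-152.29, 152.29]. Speed limits (degrees/s): [136.94, 136.94, 159.86, 180, 180, 180].

### API

Orientations are given as [roll, pitch, yaw] about the fixed x, y, z axes, in that order (R = Rz(yaw) Ry(pitch) Rx(roll)).
In Python, from bench import r gives the robot as it stands.
- The arm moves only by the tool send_rows, never from a script. Its argument "increments" is a list of rows, each a list of 6 numbers: the shift along the tool's x, y, z in mm, then the turn, a rotation vector about the tool's x, y, z in rad. A call has 1 to 5 rows; each row shifts and turns the commanded pose from where the row before left it, along the tool's axes as they then stand; what a row does not reach is not made up. A row lasts 1/8 s, in which the tool goes at most 62.5 mm and 10.7 degrees, less where a joint would pass 70% of its speed; a pose out of reach is approached as far as the arm can. A call is refused whole if a number of a shift passes 62.5 or a number of a turn 0.188, either way. A call with a gripper value outside its range is refused whole. "grip" is the closure, from -1 (fully open) to 1 (shut), set as the call begins (left out, the last holds). The fingers move at their own pace and stop on an object; "grip_force" is the grip in N (left out, the last holds). Time passes only in rows, so rows that do not move let the fingers close. It gives the time, the measured TCP pose, the force, the opening and the grip force at its end, in the units of the state.
- r.sense(): the state, without advancing time (a new reading comes with each control period).
- r.snapshot(name): name is "scene" or "side" or "wrist"; returns a dict with "img" (384x512x3 uint8, blue, green, red), "z_map" (384x512 float32, mm along the optical axis (not along the pixel's ray), 0 where there is no reading), "fx", "fy", "cx", "cy" (pixels), "view" (4x4, takes a point from world to camera coordinates). Camera axes: x right, y down, z forward; pixel columns grow to the right and rows downward; lengths in mm; the calibration is good to about 2 mm. The wrist camera is an equidistant fisheye: a pixel r from the principal point sees the ray r / f radians off the axis. A picture is of the moment at which its call begins.
- r.hand_in(): hands the job in; it is judged then, once.
The state is a dict: "time": time; "joint_pos": joint angles; "qd": joint speeds; "joint_efforts": joint torques, N m; "tool_pos": TCP position; "tcp_rot": TCP orientation; "ft_force": force on the tool from outside, world axes, zero at the start; "wrist_torque": the same for the moment, N m; "finger_gap": finger opening in mm; "grip_force": force on a finger pad.
Only numpy, scipy, OpenCV 4.12 (cv2) and the standard library are available. Lean on these libraries where they do the work, as an engineer would, in place of code of your own. Each camera call takes 0.05 s, during which the arm holds its last target. There are 200 camera calls.

### The job

Lift the aluminium pliers bracket that stands on the bench, hook both of its claws into the two slots of the blue slotted post, and press it down until the orange catch snaps out over its back plate, so that it stays locked down on its own when you let go. Feel for the slots and never lean hard on the post (more than about 60 N would bend it), and leave the other things on the bench where they lie.

Things in the scene. Friction and masses are not known exactly. Their poses are not given: they have to be found in the camera images.
- post: Fixed blue post, its slots facing away from the robot, on a dark base (x -45 to 75, y +-55, 10 mm high). Origin: bench top, straight below the centre of the FRONT face of its steel slotted strip. +x points into the post, the way the bracket is offered; z up. The strip (58 mm wide, x 0 to 4 mm, hollow behind to 22) is clamped 4 to 28 mm above its lowest position, UNKNOWN, not shown by any pose: feel or see it.
- post_slots (a point): Centre of the lower edge of the lower slot in the strip's front face IN ITS LOWEST POSITION, 59 mm above the bench; axes as post. All strip parts stand higher than listed by the same unknown lift (4 to 28 mm). Heights in the post's frame at lift 0: lower slot z 59 to 80, upper slot z 109 to 130; both 10 mm wide, centred on y = 0.
- post_cap (a point): Centre of the top face of the brass cap of the strip IN ITS LOWEST POSITION (155 mm above the bench, 10 mm behind the strip's front face); cap x 0 to 20 mm, 60 mm wide, the highest part of the post. It moves with the strip, so a light touch on it from above gives the true height of the slots.
- shoe (a joint): Sprung brass shoe in front of the strip (x -26 to -4, 20 mm wide; black housing below), travel in m down: 0 free (top z 52 mm at lift 0), 0.005 bracket fully down, 0.003 to 0.005 locked. 5 N preload + 1.5 N/mm: 12.5 N at 5 mm, less the bracket's weight. Weight alone does not move it; a bracket not caught is pushed back up to 0.
- catch (a joint): Orange spring catch above the upper slot (x -6 to 0 mm, 16 wide, z 130.5 to 137 at lift 0), travel in m into the post: 0 out, 0.006 fully flush. 1.5 N + 0.3 N/mm. The back plate's rear face pushes it in as the bracket is offered up; it springs out over the back plate's top edge once the bracket is down.
- bracket_grip (a point): Centre of the upright web of the loose bracket (0.24 to 0.39 kg, standing on the bench): the place to grip from above. Web 16 mm thick (y), 82 mm high, red patch on top, from 19 mm in front (-x) to 37 mm behind (+x) this point, where the back plate stands. The point is 41 mm above the underside, 45 mm in front of the back plate's rear face. +x is the way the claws point, y across the web.
- bracket_rear (a point): Centre of the lower edge of the rear face of the bracket's back plate (8 x 40 x 82 mm); axes as bracket_grip. Heights of this edge in the post's frame at lift 0: 56 to 61 mm lets both claws into the slots, 52 meets the shoe, 47 fully down, 47 to 48.5 locked. An arm 16 mm wide, 14 high runs forward to a 90 mm cross bar with red pegs, 128 mm ahead.
- bracket_claw (a point): Root of the lower of the bracket's two claws, on the rear face, 12 mm above the underside; the upper is 50 mm higher. Each claw, 6 mm thick, centred: a stem from 0 to 12 mm behind the face (+x), 0 to 7 mm above its root, with a lip at 5.5 to 12 mm behind hanging 9 mm below the stem. Pushed through the slots, then lowered, the lips hook behind the 4 mm strip.
- cup_a: Brass doming block, 38 mm across, 34 mm high, loose; leave alone. Origin: centre of underside.
- cup_b: Smaller brass block, 32 mm across, 28 mm high, loose; leave alone. Origin: centre of underside.
- stick: Blue sanding stick with wooden end, 28 x 270 x 10 mm, long along y, loose; leave alone. Origin: underside, centre of the blue part.
- caliper: Caliper lying flat, 160 mm long along y, 12 mm high, loose; leave alone. Origin: underside, middle of the beam.
- tin: Yellow tin 55 x 75 x 26 mm, loose; leave alone. Origin: centre of underside.
- clamp: Wooden ring clamp standing up, 40 mm across, 85 mm high, loose; leave alone. Origin: centre of underside.
- driver: Screwdriver lying down, loose; leave alone. Origin: on its underside.
Things that resemble listed ones, but are neither listed nor needed, are in the scene too. Leave any brown or turquoise look-alike of the post alone.

How it is judged (in metres and radians):
At the end, for the whole second after the job is handed in: Bracket hung by both claws and locked with nothing pressing on it: shoe held down at least 2.2 mm, catch out (pushed in under 4.5 mm), rear face within 5 mm of the strip, centred within 6 mm, upright and square within 7 degrees; other things within 30 mm of their places (value of joint shoe above 0.0022 m and value of joint catch below 0.0045 m and x of bracket_rear in the frame of post between -0.005 and 0.006 m and y of bracket_rear in the frame of post between -0.006 and 0.006 m and z of bracket_rear in the frame of post between 0.046 and 0.081 m and angle between bracket_rear's own z axis and vertical below 0.12 rad and angle between the x axis of bracket_rear and the x axis of post, either way round below 0.15 rad); the robot touches nothing.
It fails at once if the post is pushed with more than 60 N (contact force between post and anything else above 60 N).
It fails at once if something else on the bench is shifted by more than 30 mm (distance of any of cup_a, cup_b, stick, caliper, tin, clamp, driver from where it was at the start of the episode above 0.03 m).
It also fails if it takes over 67 s, if anything falls off the work surface, if the arm or the gripper's body presses on something with over 40 N, if the wrist force passes 120 N, or if a joint passes its speed limit or range.

## Working session

There is one attempt and no reset: what is moved stays moved. The work goes in short steps, Python scripts to look and compute and a tool call to move; the robot and the scene stay as the last step left them, time stands still between calls to the robot, and variables do not carry over. Pictures are saved under pics/ and viewed, at most 10 in all, crops included, and the job is handed in when it is done.

Besides the shell and the picture viewer there is one more tool, called after "Call:" as a command line: name --pt "numbers of a row" for each row, then --argument value for the rest. send_rows: Moves the arm, as the interface text tells. Its arguments: {"type":"object","properties":{"increments":{"type":"array"},"grip":{"type":"number"},"grip_force":{"type":"number"}},"required":["increments"]}

```bash
mkdir -p pics
cat > h.py <<'E'
from bench import r
import numpy as np, cv2
def snap(n):
    s=r.snapshot(n); np.savez('/tmp/%s.npz'%n,**s); return s
def pts(s):
    z=s['z_map']; v,u=np.mgrid[0:384,0:512]
    P=np.stack([(u-s['cx'])/s['fx']*z,(v-s['cy'])/s['fy']*z,z],-1)
    V=np.array(s['view']); W=(P-V[:3,3])@V[:3,:3]
    W[z==0]=np.nan
    return W
E
python3 - <<'E'
from h import *
a=snap('scene');b=snap('side')
cv2.imwrite('pics/a.png',cv2.resize(a['img'],(800,600)));cv2.imwrite('pics/b.png',cv2.resize(b['img'],(800,600)))
for s in(a,b):
    V=np.array(s['view']);print(s['fx'],s['cx'],s['cy'],-V[:3,:3].T@V[:3,3],V[2,:3])
print(r.sense())
E
```

```text
359.5429432825398 253.49218499320875 192.34752783384917 [1199.04199417  161.90499223  731.47202641] [-0.70157129 -0.18487841 -0.68819888]
482.70084827197337 253.72167905178438 185.46701920023332 [ -69.44872791 1022.32894127 1157.28464991] [ 0.40301823 -0.64608981 -0.64818536]
{'time': 0.1, 'joint_pos': array([-8.02382685e+01,  7.51087837e+00,  8.53243905e+01,  1.39127458e-03,
        8.72600127e+01, -4.89136491e+00]), 'qd': array([-0.04188453, -0.01820172, -0.11837603,  0.01134796,  0.02453088,
        0.10232216]), 'joint_efforts': array([ 2.27597113e-03, -5.70951176e+01, -5.01942801e+01, -9.34441141e-05,
        8.06154771e-03, -1.37519461e-05]), 'tool_pos': array([ 151.74304686, -579.98475285,  230.33535494]), 'tcp_rot': array([-1.79905184e+02, -9.50885768e-03,  1.46530209e+01]), 'ft_force': array([-0.41173035,  0.1951422 , -0.00249944]), 'wrist_torque': array([0.02417995, 0.0433883 , 0.02548595]), 'grip_force': 0.0, 'finger_gap': 85.13744803516333}
```

View pics/a.png

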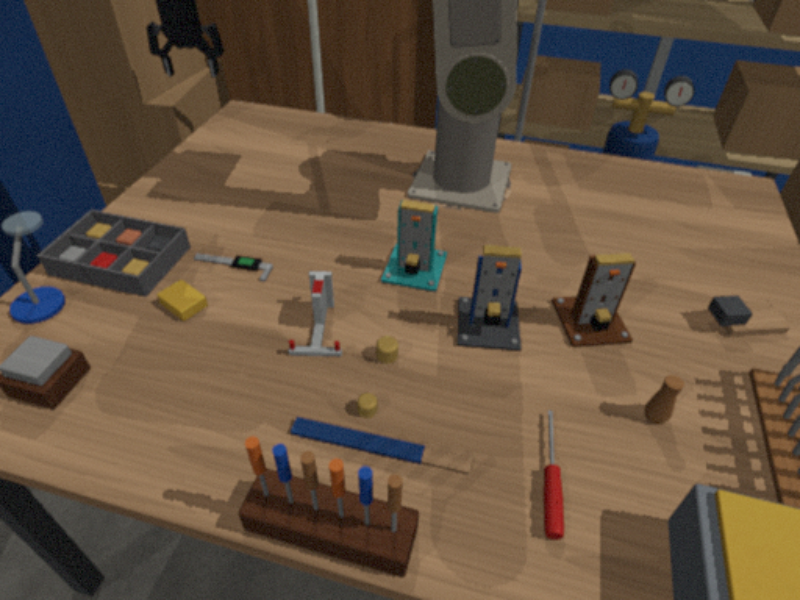

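View pics/b.png

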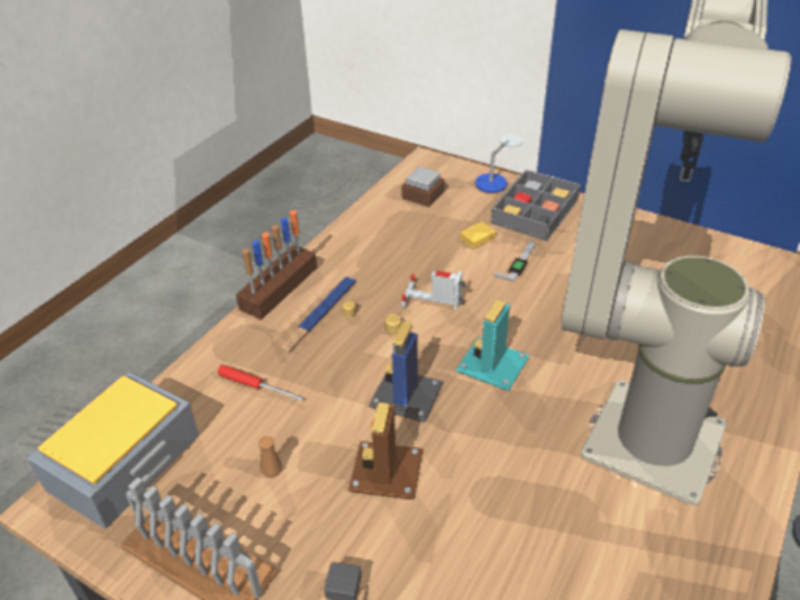

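Three post candidates in the scene view: turquoise (415,240), blue on a dark base (490,295), brown (600,300). The blue one fits the description. The bracket is at (318,310), the only aluminium piece with a red patch and red pegs. I'll confirm both in a crop and measure them.

Run:
```python
from h import *
a=dict(np.load('/tmp/scene.npz'));b=dict(np.load('/tmp/side.npz'))
cv2.imwrite('pics/c.png',np.hstack([cv2.resize(a['img'][150:240,175:345],(400,212),interpolation=2),cv2.resize(b['img'][160:270,230:345],(400,383),interpolation=2)[:212*1]]) if 0 else cv2.resize(a['img'][150:240,175:345],(800,424),interpolation=2))
for n,s,(x0,y0,x1,y1),(X0,Y0,X1,Y1) in(('a',a,(290,150,336,224),(180,170,222,230)),('b',b,(236,200,284,270),(254,168,300,200))):
    W=pts(s);hsv=cv2.cvtColor(s['img'],cv2.COLOR_BGR2HSV)
    w=W[y0:y1,x0:x1];h=hsv[y0:y1,x0:x1]
    m=(h[...,0]>15)&(h[...,0]<32)&(h[...,1]>100)&(w[...,2]>135)
    p=w[m];print(n,'cap',len(p),np.nanmedian(p,0),np.nanpercentile(p,[3,97],0).round(0).tolist())
    top=p[p[:,2]>np.nanpercentile(p[:,2],50)-3]
    print(' captop',cv2.minAreaRect(top[:,:2].astype(np.float32)),np.median(top[:,2]))
    m=(h[...,0]>105)&(h[...,0]<130)&(h[...,1]>110)&(w[...,2]>30);p=w[m];print(' blue',len(p),np.nanpercentile(p,[3,50,97],0).round(0).tolist() if len(p) else 0)
    m=(abs(w[...,2]-10)<4)&(h[...,2]<110);p=w[m];print(' base',len(p),cv2.minAreaRect(p[:,:2].astype(np.float32)))
    w=W[Y0:Y1,X0:X1];h=hsv[Y0:Y1,X0:X1]
    m=((h[...,0]<8)|(h[...,0]>172))&(h[...,1]>130)
    for nm,mm in(('patch',m&(w[...,2]>70)),('pegs',m&(w[...,2]<60)&(w[...,2]>0)),('grey',(h[...,1]<60)&(w[...,2]>5)&(h[...,2]>90))):
        k,L,st,c=cv2.connectedComponentsWithStats(mm.astype(np.uint8))
        for i in range(1,k):
            if st[i,4]>4:
                p=w[L==i];print(nm,st[i,4],c[i]+[X0,Y0],np.nanmedian(p,0).round(1),np.nanpercentile(p,[3,97],0).round(0).tolist(),[np.round(x,1).tolist() for x in cv2.minAreaRect(p[:,:2].astype(np.float32))[:2]],cv2.minAreaRect(p[:,:2].astype(np.float32))[2])
```

```text
a cap 166 [474.98287688 143.00775615 177.24785865] [[460.0, 114.0, 173.0], [486.0, 171.0, 179.0]]
 captop ((473.05853271484375, 142.4752197265625), (22.978994369506836, 59.96187973022461), 11.660562515258789) 177.39270445599078
 blue 120 [[458.0, 109.0, 36.0], [477.0, 114.0, 89.0], [489.0, 177.0, 149.0]]
 base 806 ((467.194091796875, 141.33580017089844), (123.50728607177734, 109.55804443359375), 10.396535873413086)
patch 42 [202.80952381 182.92857143] [ 541.2 -152.7   82.9] [[529.0, -162.0, 81.0], [554.0, -144.0, 85.0]] [[541.0, -152.8], [30.1, 15.1]] 12.427037239074707
pegs 18 [186.5 219.5] [ 633.  -167.    29.8] [[627.0, -171.0, 21.0], [637.0, -163.0, 33.0]] [[631.9, -167.8], [8.2, 8.9]] 56.697776794433594
pegs 17 [215.23529412 220.58823529] [614.7 -94.3  29.3] [[609.0, -98.0, 20.0], [617.0, -91.0, 33.0]] [[612.5, -94.1], [8.3, 7.7]] 10.228763580322266
grey 467 [203.5267666  204.81156317] [ 568.4 -142.9   15.9] [[505.0, -176.0, 7.0], [633.0, -99.0, 83.0]] [[523.1, -144.7], [223.5, 86.5]] 8.433876037597656
grey 11 [212.63636364 192.45454545] [ 507.3 -142.4   17.4] [[501.0, -143.0, 6
[... 557 characters left out ...]
0, -163.0, 74.0], [554.0, -139.0, 87.0]] [[539.6, -150.9], [28.3, 20.1]] 28.304658889770508
pegs 9 [263.55555556 176.77777778] [ 628.8 -166.6   28.4] [[624.0, -172.0, 20.0], [633.0, -160.0, 31.0]] [[628.1, -165.7], [3.8, 14.6]] 30.126413345336914
pegs 9 [257.88888889 189.88888889] [609.4 -92.1  23.7] [[605.0, -99.0, 17.0], [615.0, -88.0, 30.0]] [[609.5, -94.2], [7.2, 12.2]] 31.566402435302734
grey 437 [281.61556064 184.64988558] [ 535.7 -144.4   36.5] [[497.0, -169.0, 7.0], [624.0, -126.0, 81.0]] [[559.3, -155.3], [141.2, 61.6]] 11.733476638793945
grey 9 [258.11111111 193.66666667] [605.5 -87.1  11.6] [[603.0, -98.0, 5.0], [609.0, -84.0, 16.0]] [[604.9, -91.5], [16.8, 5.5]] 72.07792663574219
```

View pics/c.png

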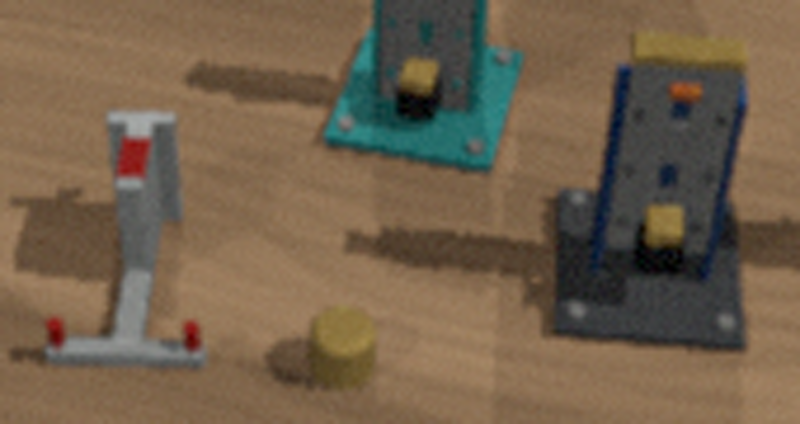

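The crop confirms both. The bracket is at left, with its red patch at (133,158) and pegs at (55,333) and (190,337). The blue post on its dark base is at (675,150) and faces the camera. Its cap is at z≈177, so the lift is about 22. Next I move above the bracket, whose web direction of about 14° already matches the tool yaw.

Call:
send_rows --pt "49 -31.6 0 0 0 0" --pt "49 -31.6 0 0 0 0" --pt "49 -31.6 0 0 0 0" --pt "49 -31.6 0 0 0 0" --pt "49 -31.6 0 0 0 0" --grip -1

```text
time: 0.72
tool_pos: [349.7, -363.9, 230.9]
tcp_rot: [-180.0, 0.0, 14.6]
ft_force: [0.2, -0.2, 0.1]
finger_gap: 84.9
grip_force: 0.0
```

Call:
send_rows --pt "49 -31.6 0 0 0 0" --pt "49 -31.6 0 0 0 0" --pt "49 -31.6 10 0 0 0" --pt "49 -31.6 20 0 0 0" --pt "49 -31.6 30 0 0 0"

```text
time: 1.35
tool_pos: [545.7, -151.3, 172.8]
tcp_rot: [179.9, -0.1, 14.7]
ft_force: [0.6, -1.0, 0.4]
finger_gap: 85.8
grip_force: 0.0
```

Call:
send_rows --pt "0 0 0 0 0 0" --pt "0 0 0 0 0 0"

```text
time: 1.6
tool_pos: [543.7, -152.8, 172.3]
tcp_rot: [-180.0, 0.1, 14.7]
ft_force: [-0.5, -0.5, -0.6]
finger_gap: 85.7
grip_force: 0.0
```

Run:
```python
from h import *
s=snap('wrist');cv2.imwrite('pics/w.png',s['img']);V=np.array(s['view'])
print(s['fx'],s['cx'],s['cy'],-V[:3,:3].T@V[:3,3],V[:3,:3])
q=r.sense();print(q['tool_pos'],q['tcp_rot'],q['ft_force'])
hsv=cv2.cvtColor(s['img'],cv2.COLOR_BGR2HSV)
m=((hsv[...,0]<8)|(hsv[...,0]>172))&(hsv[...,1]>120)
k,L,st,c=cv2.connectedComponentsWithStats(m.astype(np.uint8))
C=-V[:3,:3].T@V[:3,3]
for i in range(1,k):
    if st[i,4]>15:
        v,u=np.where(L==i);th0=np.c_[u-s['cx'],v-s['cy']]/s['fx'];t=np.linalg.norm(th0,axis=1)
        d=np.c_[th0/t[:,None]*np.sin(t)[:,None],np.cos(t)]@V[:3,:3]
        for z in(82,32):
            p=(C+d*((z-C[2])/d[:,2])[:,None])[:,:2].astype(np.float32);print(st[i,4],c[i],z,p.mean(0),cv2.minAreaRect(p))
```

```text
297.3186396354542 254.36701830639447 193.82278856648904 [ 606.67351835 -135.74492043  313.95954536] [[ 2.53112814e-01 -9.67436769e-01  3.44925671e-05]
 [-9.34258946e-01 -2.44423162e-01  2.59648877e-01]
 [-2.51185439e-01 -6.57526827e-02 -9.65703091e-01]]
[ 543.87074529 -153.50533584  173.10508993] [1.79967730e+02 6.09930047e-04 1.46372897e+01] [0.26392442 0.11779954 0.27198142]
91 [215.64835165 101.53846154] 82 [ 610.21295 -103.89511] ((610.21728515625, -103.78462982177734), (7.080307960510254, 8.617029190063477), 13.043172836303711)
91 [215.64835165 101.53846154] 32 [610.97595  -97.029724] ((610.9811401367188, -96.89539337158203), (8.606551170349121, 10.474475860595703), 13.04328727722168)
94 [294.90425532 101.68085106] 82 [ 625.65137 -163.19139] ((625.706298828125, -162.8634033203125), (7.084877014160156, 8.63942813873291), 16.21653175354004)
94 [294.90425532 101.68085106] 32 [ 629.7422  -169.10757] ((629.8089599609375, -168.70880126953125), (8.612141609191895, 10.501543998718262), 16.21205711364746)
851 [255.03525264 199.57226792] 82 [ 541.6889  -153.31747] ((541.5151977539062, -15
[... 167 characters left out ...]
2692871094), (42.23953628540039, 20.155221939086914), 14.665399551391602)
16 [508.9375 291.625 ] 82 [ 502.1934  -509.35703] ((502.47320556640625, -510.64105224609375), (7.688760280609131, 11.483196258544922), 3.721219301223755)
16 [508.9375 291.625 ] 32 [ 479.67224 -589.89087] ((480.0123291015625, -591.4517822265625), (9.346098899841309, 13.958401679992676), 3.721308946609497)
21 [507.33333333 297.52380952] 82 [ 493.28412 -513.4821 ] ((493.1888732910156, -513.8031616210938), (19.774032592773438, 6.30316162109375), 88.21875762939453)
21 [507.33333333 297.52380952] 32 [ 468.84253 -594.90515] ((468.72674560546875, -595.2954711914062), (24.036479949951172, 7.6618523597717285), 88.21885681152344)
```

View pics/w.png

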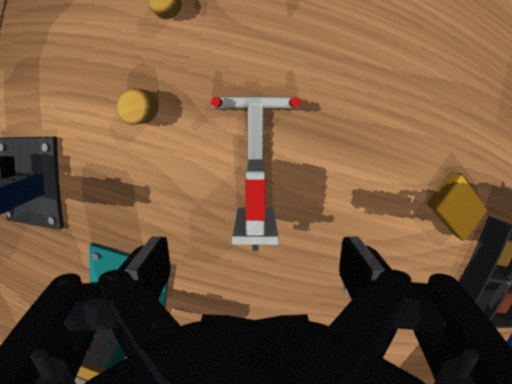

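The wrist view shows the web's red patch at (255,200), centred between the fingers and square to them. The pegs are at (216,102) and (295,102), and nothing is under the fingertips. I descend and grip.

Call:
send_rows --pt "2 0 40 0 0 0" --pt "0 0 40 0 0 0" --pt "0 0 35 0 0 0" --pt "0 0 21 0 0 0" --pt "0 0 0 0 0 0"

```text
time: 2.28
tool_pos: [544.4, -153.3, 35.8]
tcp_rot: [-179.9, 0.1, 14.5]
ft_force: [-0.8, -0.0, 0.2]
finger_gap: 85.6
grip_force: 0.0
```

Call:
send_rows --pt "0 0 0 0 0 0" --pt "0 0 0 0 0 0" --pt "0 0 0 0 0 0" --pt "0 0 0 0 0 0" --pt "0 0 0 0 0 0" --grip 1 --grip_force 80

```text
time: 2.9
tool_pos: [546.6, -152.6, 37.5]
tcp_rot: [179.9, -0.1, 14.7]
ft_force: [0.6, -0.9, 4.1]
finger_gap: 15.2
grip_force: 78.9
```

Call:
send_rows --pt "0 0 0 0 0 0" --pt "0 0 0 0 0 0" --pt "0 0 0 0 0 0" --pt "0 0 0 0 0 0"

```text
time: 3.4
tool_pos: [546.6, -152.6, 37.5]
tcp_rot: [180.0, -0.1, 14.7]
ft_force: [-1.0, -1.5, 6.0]
finger_gap: 15.3
grip_force: 79.0
```

Call:
send_rows --pt "0 0 -20 0 0 0" --pt "0 0 -45 0 0 0" --pt "0 0 -45 0 0 0" --pt "0 0 -45 0 0 0" --pt "0 0 -45 0 0 0"

```text
time: 4.03
tool_pos: [545.4, -151.9, 238.7]
tcp_rot: [-180.0, 0.0, 14.7]
ft_force: [1.0, 0.0, -3.5]
finger_gap: 14.9
grip_force: 78.1
```

Call:
send_rows --pt "20 -49.5 0 0 0 0" --pt "20 -49.5 0 0 0 0" --pt "20 -49.5 0 0 0 0" --pt "20 -49.5 0 0 0 0" --pt "20 -49.5 0 0 0 0"

```text
time: 4.65
tool_pos: [579.6, 114.3, 237.3]
tcp_rot: [-180.0, 0.0, 14.7]
ft_force: [0.8, -0.1, -3.1]
finger_gap: 14.8
grip_force: 78.8
```

Call:
send_rows --pt "20 -49.5 0 0 0 0" --pt "0 0 0 0 0 0.074" --pt "0 0 0 0 0 0" --pt "0 0 0 0 0 0"

```text
time: 5.15
tool_pos: [586.8, 164.8, 236.9]
tcp_rot: [180.0, 0.0, 10.5]
ft_force: [0.4, -1.1, -3.6]
finger_gap: 15.1
grip_force: 79.1
```

Run:
```python
from h import *
q=r.sense();print(q['tool_pos'],q['tcp_rot'],q['ft_force'])
o=dict(np.load('/tmp/wrist.npz'));V=o['view'];C=-V[:3,:3].T@V[:3,3]
# rear top edge of plate in first wrist view, along columns 240..270
g=cv2.cvtColor(o['img'],cv2.COLOR_BGR2GRAY).astype(int)
def ray(s,u,v,z):
    V=s['view'];C=-V[:3,:3].T@V[:3,3];a=np.array([u-s['cx'],v-s['cy']])/s['fx'];t=np.hypot(*a)
    d=np.r_[a/t*np.sin(t),np.cos(t)]@V[:3,:3];return C+d*(z-C[2])/d[2]
for u in(238,246,264,272): 
    col=g[230:255,u];v=230+np.argmin(np.diff(col))+.5;print(u,v,ray(o,u,v,82).round(1))
w=snap('wrist');s=snap('scene');b=snap('side')
cv2.imwrite('pics/w2.png',np.hstack([w['img'][:, :400],s['img'][100:484,200:400][:284].repeat(1,0) if 0 else cv2.resize(s['img'][90:240,250:400],(384,384))]))
for s in(s,b):
    W=pts(s);hsv=cv2.cvtColor(s['img'],cv2.COLOR_BGR2HSV)
    m=((hsv[...,0]<8)|(hsv[...,0]>172))&(hsv[...,1]>130)&(abs(W[...,0]-590)<150)&(abs(W[...,1]-160)<90)&(W[...,2]>200)
    k,L,st,c=cv2.connectedComponentsWithStats(m.astype(np.uint8))
    for i in range(1,k):
        if st[i,4]>3: print('red',st[i,4],c[i],np.nanmedian(W[L==i],0).round(1))
```

```text
[586.77769039 164.82914089 236.90734983] [1.79993920e+02 1.83857007e-02 1.04640651e+01] [ 0.44357115 -1.07408134 -3.63329189]
238 243.5 [ 500.2 -149.1   82. ]
246 243.5 [ 502.  -155.7   82. ]
264 244.5 [ 505.  -170.9   82. ]
272 244.5 [ 506.7 -177.5   82. ]
red 69 [332.42028986 154.13043478] [587.7 165.7 282.4]
red 33 [310.87878788 200.03030303] [673.7 142.3 228.2]
red 35 [349.17142857 203.11428571] [659.7 217.1 227.4]
red 14 [200.92857143 178.85714286] [666.4 145.7 224.2]
red 15 [222.46666667 177.46666667] [570.  161.7 280.5]
red 13 [189.61538462 194.15384615] [653.3 219.9 226.5]
```

View pics/w2.png

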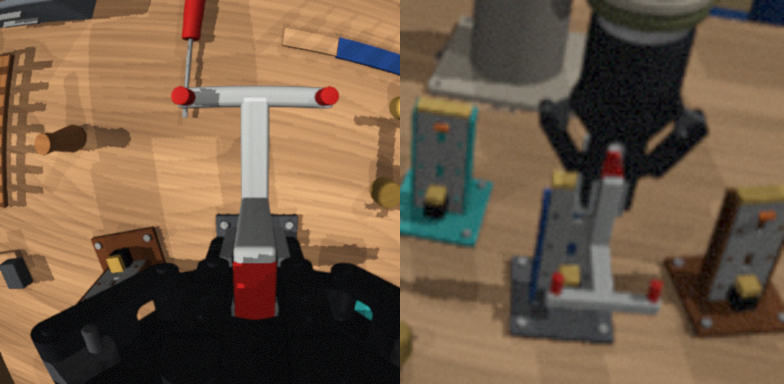

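The left half shows the bracket held square, with the red patch at (255,288) and the crossbar pegs at (182,97) and (328,97). The right half shows it hanging in front of the blue post with clearance. Next I refine the post's yaw and centre line from the first scene image, using the strip plane, the orange catch and the shoe.

```bash
cp /tmp/scene.npz /tmp/scene2.npz
python3 - <<'E'
from h import *
def go(s,box):
    x0,y0,x1,y1=box
    W=pts(s)[y0:y1,x0:x1];h=cv2.cvtColor(s['img'],cv2.COLOR_BGR2HSV)[y0:y1,x0:x1]
    near=(abs(W[...,0]-480)<45)&(abs(W[...,1]-145)<45)
    m=near&(h[...,1]<70)&(W[...,2]>65)&(W[...,2]<170)
    p=W[m]
    A=np.c_[p[:,1:],np.ones(len(p))]
    k=np.ones(len(p),bool)
    for _ in range(4):
        c=np.linalg.lstsq(A[k],p[k,0],rcond=None)[0];e=p[:,0]-A@c;k=abs(e)<2.5
    print('strip',k.sum(),c,'yaw',np.degrees(np.arctan(-c[0])),'x at y=145,z=120',c@[145,120,1],np.percentile(p[k],[2,98],0).round(1).tolist())
    yaw=np.arctan(-c[0]);n=np.array([-np.sin(yaw),np.cos(yaw)])
    lat=p[k][:,:2]@n;print(' lat strip',np.percentile(lat,[1,99]),np.percentile(lat,[1,99]).mean())
    for nm,mm in(('catch',near&(h[...,0]<14)&(h[...,1]>150)&(W[...,2]>140)),('shoe',near&(h[...,0]>15)&(h[...,0]<32)&(h[...,1]>100)&(W[...,2]<110)&(W[...,2]>40)),('cap',near&(h[...,0]>15)&(h[...,0]<32)&(h[...,1]>100)&(W[...,2]>165)),('slot',near&(h[...,0]>100)&(h[...,0]<135)&(h[...,1]>100)&(abs(W[...,:2]@n-54.5)<14))):
        q=W[mm]; v,u=np.where(mm)
        if len(q)>3:print(nm,len(q),(u.mean()+x0).round(1),(v.mean()+y0).round(1),np.median(q,0).round(1),'lat',np.median(q[:,:2]@n).round(1),(np.percentile(q[:,:2]@n,[3,97])).round(1),'z',np.percentile(q[:,2],[3,97]).round(1))
import glob
# initial scene image was overwritten: retake from now is in scene2 (bracket partly in front)
s=dict(np.load('/tmp/scene2.npz'));go(s,(285,140,345,235))
s=dict(np.load('/tmp/side.npz'));go(s,(230,190,300,270))
E
```

```text
strip 384 [-1.81398492e-01 -1.47188814e-03  5.07495150e+02] yaw 10.281567789932698 x at y=145,z=120 481.01574199401966 [[477.8, 116.0, 68.5], [487.5, 160.5, 167.9]]
 lat strip [26.99995266 74.28460509] 50.642278873783305
shoe 52 316.1 197.2 [498.1 148.5  74.4] lat 56.6 [47.4 64.4] z [67.3 76.4]
cap 63 313.2 160.1 [478.2 123.6 176.8] lat 35.8 [25.9 48.1] z [172.1 179.3]
slot 10 316.8 186.5 [458.6 143.7  74.6] lat 59.9 [57.  62.7] z [69.4 80.3]
strip 31 [-3.93158897e-03  2.48267447e-02  4.69516241e+02] yaw 0.22526229427490832 x at y=145,z=120 471.9253701808406 [[469.7, 113.0, 95.2], [474.4, 180.5, 159.6]]
 lat strip [110.99797502 179.1031101 ] 145.05054255905122
shoe 30 248.3 235.6 [497.8 154.3  71.5] lat 152.4 [139.  158.1] z [58.4 74.8]
cap 110 257.0 213.0 [468.6 145.8 175.4] lat 144.0 [114.  171.2] z [168.6 178.9]
```

Post yaw is 10.3°, the strip front is at (481,145) and the lift is about 21.5. I shift 2 mm sideways and lower to slot height, with the underside at about 80.

Call:
send_rows --pt "0 2 30 0 0 0.003" --pt "0 0 40 0 0 0" --pt "0 0 35 0 0 0" --pt "0 0 14.4 0 0 0" --pt "0 0 0 0 0 0"

```text
time: 5.92
tool_pos: [586.8, 163.0, 116.7]
tcp_rot: [-180.0, 0.1, 10.2]
ft_force: [0.9, 0.8, -2.8]
finger_gap: 15.0
grip_force: 79.0
```

Call:
send_rows --pt "-12 0 0 0 0 0" --pt "-12 0 0 0 0 0" --pt "-6 0 0 0 0 0" --pt "0 0 0 0 0 0" --pt "0 0 0 0 0 0"

```text
time: 6.55
tool_pos: [558.1, 158.1, 117.7]
tcp_rot: [180.0, -0.0, 10.2]
ft_force: [0.5, -0.1, -3.7]
finger_gap: 15.0
grip_force: 79.1
```

Run:
```python
from h import *
q=r.sense();print(q['tool_pos'],q['tcp_rot'],q['ft_force'])
t=q['tool_pos'];print('f',.9839*t[0]+.1785*t[1],'lat',-.1785*t[0]+.9839*t[1])
b=snap('side');s=snap('scene')
cv2.imwrite('pics/e.png',np.hstack([cv2.resize(b['img'][185:275,215:315],(400,360),interpolation=2),cv2.resize(s['img'][140:230,280:380],(400,360),interpolation=2)]))
```

```text
[558.07386419 158.14553846 117.6524442 ] [ 1.79997328e+02 -4.37795104e-02  1.02459455e+01] [ 0.45655433 -0.07896074 -3.73714176]
f 577.3178535954175 lat 55.98321053214384
```

View pics/e.png

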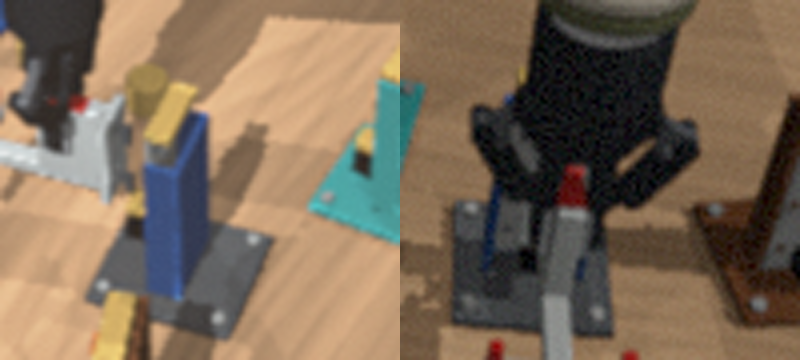

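The views show the bracket level (left, plate at (115,150)) with about 20 mm still clear to the strip. I advance gently now, watching the force.

Call:
send_rows --pt "-7 0 0 0 0 0" --pt "-5 0 0 0 0 0" --pt "-2 0 0 0 0 0" --pt "-2 0 0 0 0 0"

```text
time: 7.15
tool_pos: [541.9, 155.2, 117.4]
tcp_rot: [-180.0, -0.0, 10.2]
ft_force: [-0.2, -0.2, -1.9]
finger_gap: 15.0
grip_force: 79.1
```

Call:
send_rows --pt "-1 0 0 0 0 0" --pt "-1 0 0 0 0 0" --pt "-1 0 0 0 0 0"

```text
time: 7.52
tool_pos: [539.1, 154.7, 117.3]
tcp_rot: [180.0, -0.0, 10.2]
ft_force: [1.0, 0.2, -2.7]
finger_gap: 15.0
grip_force: 79.1
```

Call:
send_rows --pt "-1 0 0 0 0 0" --pt "-1 0 0 0 0 0" --pt "-1 0 0 0 0 0"

```text
time: 7.9
tool_pos: [536.1, 154.2, 117.3]
tcp_rot: [-180.0, -0.0, 10.2]
ft_force: [0.2, 0.7, -2.9]
finger_gap: 14.9
grip_force: 79.1
```

Call:
send_rows --pt "-1 0 0 0 0 0" --pt "-1 0 0 0 0 0"

```text
time: 8.15
tool_pos: [534.1, 153.9, 117.3]
tcp_rot: [-180.0, -0.0, 10.2]
ft_force: [0.1, -0.4, -1.7]
finger_gap: 15.2
grip_force: 79.1
```

Call:
send_rows --pt "-1 0 0 0 0 0" --pt "-1 0 0 0 0 0"

```text
time: 8.4
tool_pos: [532.2, 153.5, 117.3]
tcp_rot: [-180.0, -0.0, 10.2]
ft_force: [-0.2, -0.9, -2.5]
finger_gap: 15.0
grip_force: 79.1
```

Call:
send_rows --pt "-1 0 0 0 0 0" --pt "-1 0 0 0 0 0"

```text
time: 8.65
tool_pos: [530.4, 153.2, 117.4]
tcp_rot: [-180.0, -0.0, 10.2]
ft_force: [2.5, 0.1, -4.0]
finger_gap: 15.3
grip_force: 79.1
```

Call:
send_rows --pt "-1 0 0 0 0 0" --pt "-1 0 0 0 0 0"

```text
time: 8.9
tool_pos: [528.5, 152.8, 117.4]
tcp_rot: [-180.0, -0.0, 10.2]
ft_force: [1.6, -0.2, -4.7]
finger_gap: 15.7
grip_force: 79.1
```

A light push of about 2 N is the catch spring, so both claws are through. I continue until the plate meets the strip.

Call:
send_rows --pt "-1 0 0 0 0 0" --pt "-1 0 0 0 0 0"

```text
time: 9.15
tool_pos: [526.4, 152.4, 117.4]
tcp_rot: [-180.0, -0.0, 10.2]
ft_force: [3.7, 0.2, -4.2]
finger_gap: 14.6
grip_force: 79.1
```

Call:
send_rows --pt "-1 0 0 0 0 0"

```text
time: 9.28
tool_pos: [525.4, 152.2, 117.3]
tcp_rot: [-180.0, -0.0, 10.2]
ft_force: [2.9, 0.7, -5.1]
finger_gap: 15.2
grip_force: 79.1
```

Call:
send_rows --pt "-1 0 0 0 0 0"

```text
time: 9.4
tool_pos: [524.8, 152.1, 117.5]
tcp_rot: [-180.0, -0.1, 10.2]
ft_force: [7.4, 1.8, -6.7]
finger_gap: 15.2
grip_force: 78.8
```

Both claws are in and the plate touches the strip at about 7 N. I back off slightly and lower.

Call:
send_rows --pt "0.6 0 1.5 0 0 0" --pt "0 0 1.5 0 0 0" --pt "0 0 1.5 0 0 0"

```text
time: 9.78
tool_pos: [525.1, 152.2, 113.0]
tcp_rot: [180.0, -0.0, 10.2]
ft_force: [3.6, 0.1, -1.3]
finger_gap: 15.0
grip_force: 79.2
```

Call:
send_rows --pt "0 0 1 0 0 0" --pt "0 0 1 0 0 0"

```text
time: 10.02
tool_pos: [525.2, 152.2, 111.2]
tcp_rot: [-180.0, -0.0, 10.2]
ft_force: [2.3, -0.4, 3.1]
finger_gap: 14.9
grip_force: 79.9
```

Call:
send_rows --pt "0 0 1 0 0 0" --pt "0 0 1 0 0 0"

```text
time: 10.28
tool_pos: [525.3, 152.3, 109.5]
tcp_rot: [-180.0, -0.0, 10.2]
ft_force: [0.7, -0.1, 5.8]
finger_gap: 15.5
grip_force: 80.2
```

Call:
send_rows --pt "0 0 1 0 0 0" --pt "0 0 1 0 0 0"

```text
time: 10.52
tool_pos: [525.3, 152.2, 107.7]
tcp_rot: [-180.0, -0.0, 10.2]
ft_force: [-1.7, -0.7, 7.0]
finger_gap: 15.0
grip_force: 80.5
```

Call:
send_rows --pt "0 0 1 0 0 0"

```text
time: 10.65
tool_pos: [525.2, 152.2, 106.6]
tcp_rot: [180.0, -0.0, 10.2]
ft_force: [-0.6, -0.1, 8.0]
finger_gap: 15.3
grip_force: 80.5
```

Call:
send_rows --pt "0 0 1 0 0 0"

```text
time: 10.78
tool_pos: [525.4, 152.3, 106.0]
tcp_rot: [180.0, -0.1, 10.2]
ft_force: [-1.9, 0.1, 14.0]
finger_gap: 15.1
grip_force: 81.3
```

The force jumped to 14 N, so it has bottomed, and the catch's push has vanished. I press slightly more, wait, then ease up to feel whether it is locked.

Call:
send_rows --pt "0 0 0.4 0 0 0" --pt "0 0 0 0 0 0" --pt "0 0 0 0 0 0"

```text
time: 11.15
tool_pos: [525.4, 152.3, 106.1]
tcp_rot: [180.0, -0.1, 10.2]
ft_force: [-1.9, -0.8, 13.4]
finger_gap: 15.2
grip_force: 81.4
```

Call:
send_rows --pt "0 0 -1 0 0 0" --pt "0 0 -1 0 0 0" --pt "0 0 0 0 0 0"

```text
time: 11.52
tool_pos: [525.2, 152.2, 107.3]
tcp_rot: [180.0, -0.0, 10.2]
ft_force: [-0.6, 1.2, 8.4]
finger_gap: 15.0
grip_force: 81.0
```

Call:
send_rows --pt "0 0 -0.8 0 0 0" --pt "0 0 0 0 0 0"

```text
time: 11.78
tool_pos: [525.1, 152.2, 107.8]
tcp_rot: [180.0, -0.0, 10.3]
ft_force: [0.4, -0.6, 6.7]
finger_gap: 15.3
grip_force: 80.3
```

Call:
send_rows --pt "0 0 -0.7 0 0 0" --pt "0 0 0 0 0 0"

```text
time: 12.02
tool_pos: [525.0, 152.2, 107.9]
tcp_rot: [-180.0, -0.0, 10.2]
ft_force: [1.9, 0.9, 2.0]
finger_gap: 15.0
grip_force: 80.0
```

Call:
send_rows --pt "0 0 -0.7 0 0 0" --pt "0 0 0 0 0 0"

```text
time: 12.28
tool_pos: [524.8, 152.2, 108.1]
tcp_rot: [-180.0, 0.0, 10.2]
ft_force: [4.3, 1.2, -2.9]
finger_gap: 15.0
grip_force: 79.2
```

The TCP stays put while the force drops, so the catch is holding. I release and withdraw upward.

Call:
send_rows --pt "0 0 0.4 0 0 0" --pt "0 0 0 0 0 0" --pt "0 0 0 0 0 0" --pt "0 0 0 0 0 0" --pt "0 0 0 0 0 0" --grip -1

```text
time: 12.9
tool_pos: [524.9, 152.2, 108.2]
tcp_rot: [-180.0, 0.0, 10.2]
ft_force: [-0.5, -1.0, -0.6]
finger_gap: 85.2
grip_force: 0.0
```

Call:
send_rows --pt "0 0 -10 0 0 0" --pt "0 0 -30 0 0 0" --pt "0 0 -40 0 0 0" --pt "0 0 -40 0 0 0" --pt "0 0 0 0 0 0"

```text
time: 13.52
tool_pos: [527.4, 152.7, 233.7]
tcp_rot: [-180.0, -0.5, 10.2]
ft_force: [-0.2, -0.3, 0.6]
finger_gap: 85.1
grip_force: 0.0
```

Run:
```python
from h import *
q=r.sense();print(q['tool_pos'],q['ft_force'],q['finger_gap'])
b=snap('side');s=snap('scene')
cv2.imwrite('pics/f.png',np.hstack([cv2.resize(b['img'][185:275,215:315],(400,360),interpolation=2),cv2.resize(s['img'][140:230,280:380],(400,360),interpolation=2)]))
W=pts(s);h=cv2.cvtColor(s['img'],cv2.COLOR_BGR2HSV)
m=((h[...,0]<8)|(h[...,0]>172))&(h[...,1]>130)&(abs(W[...,0]-550)<100)&(abs(W[...,1]-155)<80)&(W[...,2]>50)
k,L,st,c=cv2.connectedComponentsWithStats(m.astype(np.uint8))
for i in range(1,k):
    if st[i,4]>3: print(st[i,4],c[i],np.nanmedian(W[L==i],0).round(1))
```

```text
[527.42869043 152.65952178 233.70991681] [-0.21774413 -0.25787015  0.56435954] 85.12108020563707
60 [320.9 180.2] [520.6 151.9 153.3]
22 [303.         219.63636364] [611.4 130.1  99.9]
24 [335.    222.375] [597.4 204.2  99.6]
```

View pics/f.png

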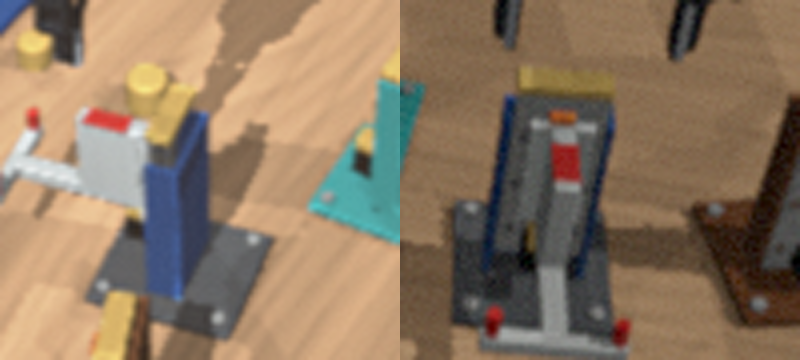

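The bracket hangs square on the post. The orange catch is out over its back plate at (563,117), the patch top is at z≈153 as expected for locked, and the robot is clear. Handing in.

```bash
python3 -c "
from bench import r
print(r.hand_in())"
```

```text
the job is handed in; nothing more can be done
None
```

The bracket hangs by both claws, held down by the orange catch with the gripper clear. I handed the job in at about 13.5 s; the call returned no verdict.

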